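Close and lock the circuit board holder

ROBOT

A 7-joint arm with a two-finger parallel gripper is mounted at the origin on the work surface. World frame = base frame: x ahead of the robot, y to its left, z up, the work surface at z = 0. Lengths are in m, angles in rad, forces in N, time in s.
With the tool pointing down it reaches from about 0.4 to 0.85 m from the base axis. Payload 10.4 kg.
Tool frame: the origin (TCP) lies midway between the tips of the shut fingers; the grasp point (between the pads) lies 19 mm behind it; z points along the fingers, x is the direction in which the jaws open and shut, and the axes are right-handed (so a half turn about z gives the same grasp; the last joint's range is limited). The gripper opens to 85 mm and grips with 20 to 120 N. Pads are 22 mm wide; open, the fingers measure 114 mm over their backs; the gripper's body (76 mm by 85 mm) begins 54 mm behind the grasp point. The pads swing forward as they close: fully open they stand 13 mm farther back than shut.
Start: joints at [-1.134, 0.332, -0.065, 1.46, 0.022, 1.35, -0.088], TCP at [0.277, 0.56, 0.231] pointing down, gripper open.
Joint ranges: [-2.6, 2.6], [-0.5, 2.12], [-1.47, 1.34], [0.16, 2.42], [-1.27, 4.41], [0.06, 2.06], [-2.6, 2.6]. Speed limits (rad/s): [2.22, 2.22, 2.79, 2.79, 3.14, 3.14, 3.14].

INTERFACE

Orientations are given as a unit quaternion [x, y, z, w].
In Python, from workcell import manip, cams gives the robot as it stands.
- The arm moves only by the tool move_arm, never from a script. Its argument "moves" is a list of rows, each a list of 7 numbers: the turn, a rotation vector about the tool's x, y, z in degrees, then the shift along the tool's x, y, z in m, then the finger opening in m, from 0 to 0.0854. A call has 1 to 10 rows; each row is the pose to reach, as a shift and turn from the pose commanded when the call began, along the tool's axes at that moment; what a row does not reach only later rows make up. A row lasts 1/10 s, in which the tool goes at most 50 mm and 8.59 degrees, less where a joint would pass 70% of its speed; a pose out of reach is approached as far as the arm can. A call with a gripper value outside its range is refused whole. The fingers move at their own pace and stop on an object; "grip_force" is the grip in N (left out, the last holds). Time passes only in rows, so rows that repeat a pose let the fingers close. It gives the time, the measured TCP pose, the force and the opening at its end, in the units of the state.
- manip.get_obs(): the state, without advancing time (a new reading comes with each control period).
- cams.camera(name): name is "scene" or "side" or "wrist"; returns the picture (384x512x3 uint8, red, green, blue); there is no depth.
- cams.camera_params(name): a dict with "fx", "fy", "cx", "cy" (pixels), "xyz" and "rotation" of the camera in the world. Camera axes: x right, y up, looking along -z (the intrinsics and any distortion apply to the point x, -y, -z); pixel columns grow to the right and rows downward; lengths in m; the calibration is good to about 2 mm. A picture is of the moment at which its call begins: read the wrist's pose just before it. camera_params takes no time and is no camera call; for the wrist camera it gives the pose at the moment of the call.
- manip.hand_in(): hands the job in, once; it reports no verdict.
The state is a dict: "clock": time; "joint_pos": joint angles; "joint_velocities": joint speeds; "tau": joint torques, N m; "position": TCP position; "ee_rot": TCP orientation; "ft_force": force on the tool from outside, world axes, zero at the start; "torque": the same for the moment, N m; "grip_width": opening from 0.0 (shut) to 1.0 (fully open).
Only numpy, scipy, OpenCV 4.12 (cv2) and the standard library are available. Lean on these libraries where they do the work, as an engineer would, in place of code of your own. Each camera call takes 0.05 s, during which the arm holds its last target. There are 200 camera calls.

TASK

A phone circuit board lies in the holder on the repair bench and the holder's jaw is still open. With the fingertips, push the black knob along its L-shaped slot to the corner, which brings the jaw over the board's edge, then push it sideways until it is fully home at the end of the short leg, so the jaw is locked. Only push the knob: do not pull it up, pick nothing up, and leave the board and the other things on the bench where they are.

Things in the scene. Friction and masses are not known exactly. Their poses are not given: they have to be found in the camera images.
- jig: Fixed board holder. Base 255 x 120 x 10 mm (x -120 to 135, y -60 to 60 mm); origin on the bench, mid-width; x points from the knob end to the board end, z up. At the -x end a housing (x -115 to -15 mm, full width) with a flat cover 30 mm above the bench. In it a 14 mm wide L-shaped slot: long leg along +x, then a short leg to +y. Nothing but the knob is higher than 35 mm. Place and yaw vary.
- knob_top (a point): Centre of the top of the black knob to push: upright cylinder, 22 mm diameter, underside 34 mm, top 60 mm above the bench. Its 10 mm neck runs in the slot with 2 mm play each side. It cannot tip. About 2 N moves it and it stays where left; solid stops at both ends of travel. It is a plunger: it could be pulled up 12 mm against a light spring (3 to 6 N), which is not wanted.
- slot_start (a point): On the cover's top surface (30 mm above the bench), the knob axis when the jaw is fully open: start of the long leg. Same axes as the holder.
- slot_corner (a point): On the cover's top surface, the knob axis when it is at the corner of the slot, 55 mm from slot_start along the holder's +x. Same axes as the holder.
- slot_end (a point): On the cover's top surface, the knob axis when it is fully home in the short leg, 30 mm from slot_corner along the holder's +y. Same axes as the holder.
- jaw (a joint): Travel of the sliding jaw, and of the knob along the long leg, in m: 0 jaw fully open (knob at slot_start), 0.055 closed (knob at slot_corner). Starts between 0 and 0.02. The jaw is an aluminium bar 90 mm wide across the holder, top 33 mm above the bench; it slides with the knob.
- lock (a joint): Travel of the knob along the short leg (holder's +y), in m: 0 in line with the long leg, 0.030 fully home at the end. It can pass about 0.002 only when the jaw is within about 0.003 of closed.
- pin (a joint): How far the knob is pulled up on its plunger, in m: 0 down, 0.012 all the way up.
- board: Loose dark green phone circuit board, 58 x 90 mm, 4 mm thick with parts up to 6.5 mm, lying on two rails in the holder, underside 18 mm above the bench; origin at the centre of its underside. To be left as it lies.
- tape: Bystander: roll of amber tape lying flat, 60 mm diameter, 19 mm high; origin at the centre of its underside.
- jar: Bystander: small amber jar with white cap, 42 mm diameter, 42 mm high; origin at the centre of its underside.
- driver: Bystander: screwdriver with grey handle, 150 mm long, lying; origin under its middle, x along it.
- phone: Bystander: black phone, 146 x 71 x 8 mm, lying flat; origin at the centre of its underside.
- tray: Bystander: white four-part tray, 100 x 70 x 22 mm; origin at the centre of its underside.
- brush: Bystander: small brush, 140 mm long, lying; origin under its middle, x along it.

How it is judged:
On the way, in this order (a step that is already met when the one before it is completed fails the run):
1. the knob is pushed along the long leg to the corner (jaw closed) (value of joint jaw above 0.05 m and value of joint lock below 0.01 m).
2. the knob is pushed sideways to the end of the short leg (jaw locked) (value of joint jaw above 0.05 m and value of joint lock above 0.026 m), for 0.2 s.
At the end, for the whole second after the job is handed in: The jaw is closed to within 5 mm, the knob is within 4 mm of the end of the short leg, down and at rest; the board is within 8 mm and every bystander within 30 mm of where it began (all of step 2 and value of joint pin below 0.003 m and velocity of joint jaw between -0.005 and 0.005 m/s and velocity of joint lock between -0.005 and 0.005 m/s and distance of board from where it was at the start of the episode below 0.008 m and distance of each of tape, jar, driver, phone, tray, brush from where it was at the start of the episode below 0.03 m); the robot touches nothing.
It fails at once if the knob is pulled up more than 6 mm (value of joint pin above 0.006 m).
It fails at once if the board is lifted or shifted more than 8 mm (distance of board from where it was at the start of the episode above 0.008 m).
It fails at once if a bystander is lifted, carried or pushed more than 30 mm (distance of any of tape, jar, driver, phone, tray, brush from where it was at the start of the episode above 0.03 m).
It also fails if it takes over 37 s, if anything falls off the work surface, if the arm or the gripper's body presses on something with over 40 N, if the wrist force passes 120 N, or if a joint passes its speed limit or range.

## Working session

There is one attempt and no reset: what is moved stays moved. The work goes in short steps, Python scripts to look and compute and a tool call to move; the robot and the scene stay as the last step left them, time stands still between calls to the robot, and variables do not carry over. Pictures are saved under pics/ and viewed, about 8 in all and at most 12, crops included, and the job is handed in when it is done.

Besides the shell and the picture viewer there is one more tool, called as name(argument=value, ...) on one line, values as JSON. move_arm: Moves the arm, as the interface text tells. Its arguments: {"type":"object","properties":{"moves":{"type":"array","items":{"type":"array","items":{"type":"number"}}},"grip_force":{"type":"number"}},"required":["moves"]}

```bash
mkdir -p pics; python3 - <<'E'
from workcell import manip, cams
import cv2
o=manip.get_obs(); print({k:o[k] for k in("clock","position","ee_rot","grip_width","ft_force")})
for n in("scene","side"):
    im=cams.camera(n); p=cams.camera_params(n); print(n,p)
    cv2.imwrite(f"pics/{n}0.png",cv2.cvtColor(im,cv2.COLOR_RGB2BGR))
a=cv2.imread("pics/scene0.png");cv2.imwrite("pics/s0big.png",cv2.resize(a,(800,600),interpolation=cv2.INTER_CUBIC))
E
```

```text
{'clock': 0.0, 'position': array([0.27717753, 0.55973961, 0.23051608]), 'ee_rot': array([ 8.49625939e-01,  5.27385285e-01, -6.02552448e-04,  4.01274658e-04]), 'grip_width': 0.9965406648379169, 'ft_force': array([0.06799262, 0.84992471, 1.8987871 ])}
scene {'fx': 407.2074152406037, 'fy': 407.2074152406037, 'cx': 251.37228845203626, 'cy': 195.6817897807456, 'xyz': array([ 1.08712886, -0.42887157,  0.50633267]), 'rotation': array([0.44797664, 0.17180933, 0.3342957 , 0.81119965])}
side {'fx': 377.0961981274924, 'fy': 377.0961981274924, 'cx': 256.5763495778572, 'cy': 193.52044431254362, 'xyz': array([ 0.16987556, -0.52902569,  0.59933693]), 'rotation': array([ 0.43219596, -0.14308173, -0.27356266,  0.84728847])}
```

View pics/s0big.png

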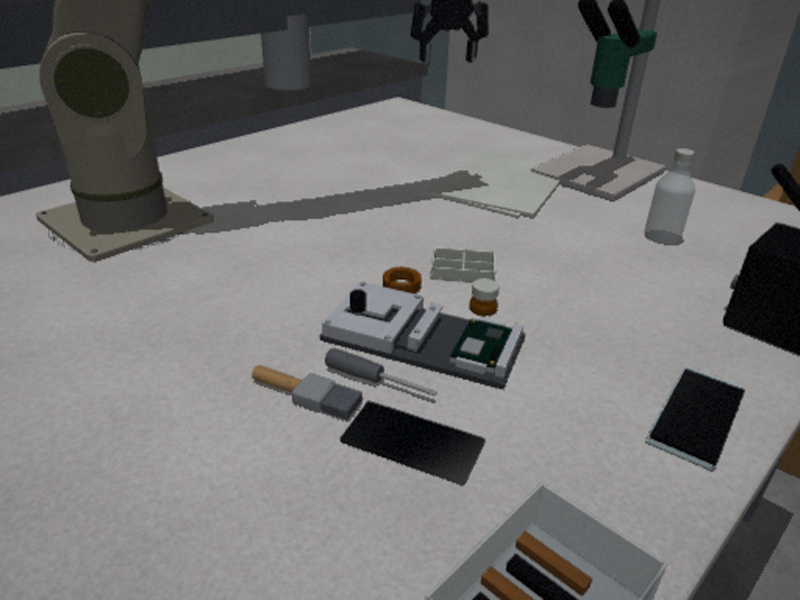

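View pics/side0.png

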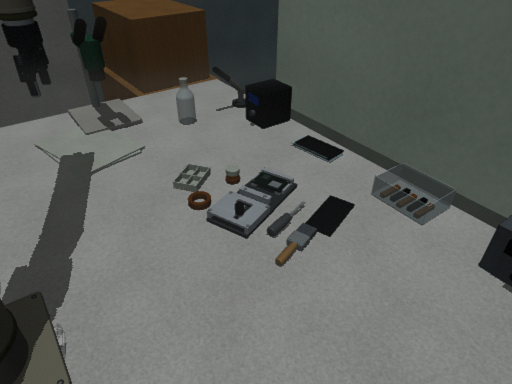

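Scene view (800 px): the holder spans (320,290)–(525,380), with the knob at about (358,300) and the board near (485,343). In the side view the knob is at about (240,208). I'll enlarge both.

```bash
python3 - <<'E'
import cv2
a=cv2.imread("pics/scene0.png")[170:255,195:345]; cv2.imwrite("pics/s1.png",cv2.resize(a,None,fx=5,fy=5,interpolation=cv2.INTER_CUBIC))
a=cv2.imread("pics/side0.png")[160:240,195:310]; cv2.imwrite("pics/d1.png",cv2.resize(a,None,fx=6,fy=6,interpolation=cv2.INTER_CUBIC))
E
```

```text
(no output)
```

View pics/s1.png

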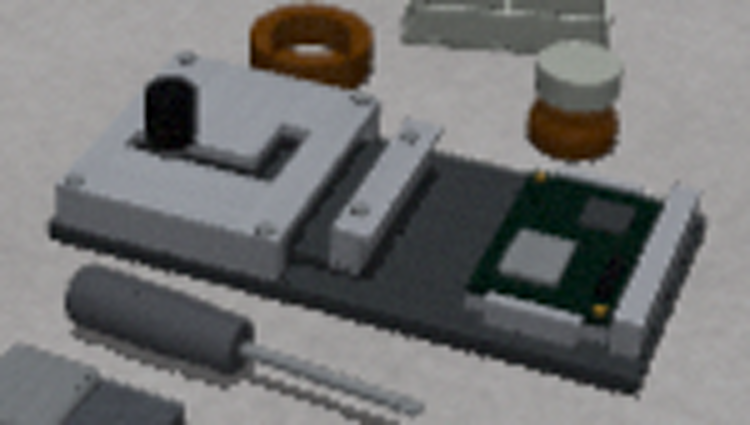

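View pics/d1.png

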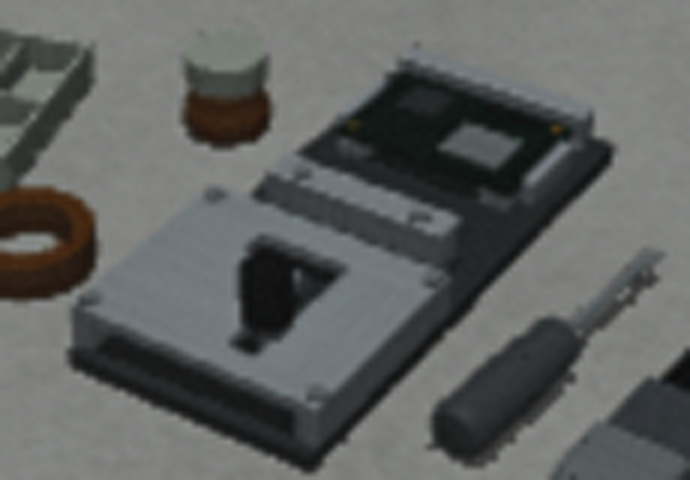

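```bash
cat > h.py <<'E'
import numpy as np, cv2
from scipy.spatial.transform import Rotation as R
from scipy.optimize import least_squares
def proj(p,P):
    c=R.from_quat(p["rotation"]).inv().apply(np.atleast_2d(P)-p["xyz"]); 
    return np.c_[p["fx"]*c[:,0]/-c[:,2]+p["cx"], p["fy"]*-c[:,1]/-c[:,2]+p["cy"]]
def jig(q,P):
    P=np.array(P,float)/1e3; return R.from_euler("z",q[2]).apply(P)+[q[0],q[1],0]
E
cat > fit.py <<'E'
from h import *
from workcell import cams
ps,pd=cams.camera_params("scene"),cams.camera_params("side")
S=[((-115,-60,30),(57,185)),((-15,-60,30),(283,245)),((-15,60,30),(381,100)),((-115,60,30),(178,55)),((135,-60,10),(640,373)),((-120,-60,10),(50,222))]
D=[((-115,60,30),(75,312)),((-115,-60,30),(312,410)),((-15,-60,30),(455,278)),((-15,60,30),(212,188)),((135,-60,10),(613,147)),((-120,-60,10),(314,455))]
Ps,us=[s[0] for s in S],(np.array([s[1] for s in S])+.5)/5-.5+[195,170]
Pd,ud=[s[0] for s in D],(np.array([s[1] for s in D])+.5)/6-.5+[195,160]
def f(q): return np.r_[proj(ps,jig(q,Ps))-us,proj(pd,jig(q,Pd))-ud].ravel()
r=least_squares(f,[.55,.0,.0],loss="soft_l1"); q=r.x
print(q,np.degrees(q[2])); print(r.fun.reshape(-1,2).round(1))
# knob top centre: scene pixel at z=.06 plane
for p,u in((ps,(np.array([171,84])+.5)/5-.5+[195,170]),(pd,(np.array([258,260])+.5)/6-.5+[195,160])):
    s=least_squares(lambda w:(proj(p,[w[0],w[1],.06])-u).ravel(),q[:2]).x
    print("knob",s, R.from_euler("z",-q[2]).apply(np.r_[s-q[:2],0])*1e3)
E
python3 fit.py
```

```text
[0.62523573 0.11056121 0.38523495] 22.072336655020525
[[-0.4  0.5]
 [-0.9 -0.1]
 [-0.1 -0.1]
 [-0.4 -0.4]
 [ 0.3  1.4]
 [-0.8  0.4]
 [-0.8 -1.7]
 [ 1.1 -0.6]
 [-0.7 -1. ]
 [ 0.1 -1.1]
 [ 0.  -1.3]
 [-0.4 -0.3]]
knob [0.55067037 0.06907779] [-84.68898458 -10.42316927   0.        ]
knob [0.55231914 0.068906  ] [-83.22561053 -11.2019343    0.        ]
```

```bash
cat > go.py <<'E'
from h import *
from workcell import manip
Q=[0.6252,0.1106,0.3852]
def to(P,yaw=None):
    o=manip.get_obs(); r=R.from_quat(o["ee_rot"]); w=jig(Q,P)
    print("world",w.round(4),"tool shift",r.inv().apply(w-o["position"]).round(4))
    x=r.as_matrix()[:,0]; print("yaw x rel jig",np.degrees(np.arctan2(x[1],x[0])-Q[2]).round(2), r.as_matrix()[:,2].round(3))
    print("tcp in jig mm",(R.from_euler("z",-Q[2]).apply(o["position"]-[Q[0],Q[1],0])*1e3).round(1),o["ft_force"].round(1),o["clock"])
E
cat >> fit.py <<'E'
for p,c in((ps,[(272,180),(308,130),(262,163)]),):
  for u in c:
    u=(np.array(u)+.5)/5-.5+[195,170]
    s=least_squares(lambda w:(proj(p,[w[0],w[1],.03])-u).ravel(),q[:2]).x
    print("slot", (R.from_euler("z",-q[2]).apply(np.r_[s-q[:2],0])*1e3).round(1))
E
python3 fit.py | tail -3; python3 -c "
from go import *
to([-121,-11,130])"
```

```text
slot [-34.8 -18.6   0. ]
slot [-35.3  23.5   0. ]
slot [-43.6  -8.5   0. ]
world [0.5172 0.0549 0.13  ] tool shift [-0.3458  0.4391  0.1011]
yaw x rel jig 41.59 [-0.001 -0.001 -1.   ]
tcp in jig mm [-153.7  547.   230.6] [0.7 0.  0.5] 0.1
```

move_arm(moves=[[0,0,-8,-0.035,0.044,0,0],[0,0,-16,-0.07,0.088,0,0],[0,0,-24,-0.105,0.132,0,0],[0,0,-32,-0.14,0.176,0,0],[0,0,-40,-0.175,0.22,0.02,0],[0,0,-48.4,-0.21,0.264,0.04,0],[0,0,-48.4,-0.245,0.308,0.06,0],[0,0,-48.4,-0.28,0.352,0.08,0],[0,0,-48.4,-0.315,0.396,0.1,0],[0,0,-48.4,-0.346,0.439,0.101,0]], grip_force=20)

```text
clock: 1.1
position: [0.4815, 0.1253, 0.1463]
ee_rot: [0.559, 0.829, -0.0, -0.0]
ft_force: [0.6, 1.0, -0.7]
grip_width: 0.002
```

```bash
python3 -c "
from go import *
to([-121,-11,130])
from workcell import cams,manip
print(manip.get_obs()['grip_width'])
cv2.imwrite('pics/w1.png',cams.camera('wrist')[:,:,::-1])
to([-121,-11,44])"
```

```text
world [0.5172 0.0549 0.13  ] tool shift [-0.0786  0.0067  0.0163]
yaw x rel jig 90.02 [-0.001 -0.    -1.   ]
tcp in jig mm [-127.7   67.6  146.3] [ 0.6  1.  -0.7] 1.1
0.0020281831570667388
world [0.5172 0.0549 0.044 ] tool shift [-0.069   0.0084  0.1013]
yaw x rel jig 89.51 [-0.001 -0.004 -1.   ]
tcp in jig mm [-128.6   58.4  145.1] [ 1.7 -9.1 -1.5] 1.15
```

View pics/w1.png

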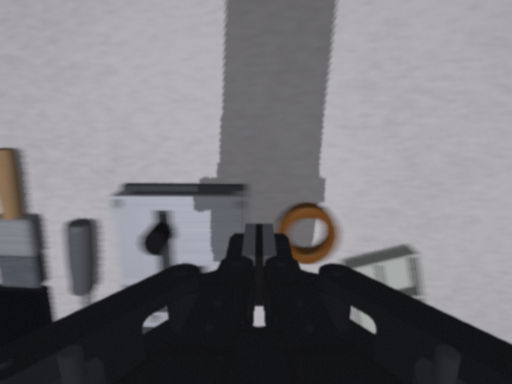

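The wrist view (taken while moving) shows the knob at (157,238) with the slot start behind it at (163,215), and the tape at (307,233). I'll let the arm settle, then measure again.

move_arm(moves=[[0,0,0,0,0,0,0],[0,0,0,0,0,0,0],[0,0,0,0,0,0,0]])

```text
clock: 1.45
position: [0.4814, 0.1286, 0.1476]
ee_rot: [0.558, 0.83, 0.0, -0.0]
ft_force: [0.3, -0.3, 0.9]
grip_width: 0.003
```

```bash
python3 -c "
from go import *
to([-121,-11,130])
from workcell import cams,manip
p=cams.camera_params('wrist'); print(p)
cv2.imwrite('pics/w2.png',cams.camera('wrist')[:,:,::-1])
print(proj(p,jig(Q,[(-84,-11,60),(-42,-11.5,30),(-42,18.5,30),(-115,60,30),(-115,-60,30)])).round())"
```

```text
world [0.5172 0.0549 0.13  ] tool shift [-0.0818  0.0053  0.0176]
yaw x rel jig 90.12 [ 0.     0.001 -1.   ]
tcp in jig mm [-126.5   70.7  147.6] [ 0.3 -0.3  0.9] 1.45
{'fx': 305.83631706116455, 'fy': 305.83631706116455, 'cx': 258.6748715177386, 'cy': 188.1740859261331, 'xyz': array([0.41993362, 0.10386729, 0.28970818]), 'rotation': array([-0.07316883, -0.10875237,  0.8224898 ,  0.55347066])}
[[158. 244.]
 [172. 270.]
 [203. 270.]
 [246. 197.]
 [111. 197.]]
```

move_arm(moves=[[0,0,0,-0.041,0.003,0.01,0],[0,0,0,-0.082,0.005,0.018,0],[0,0,0,-0.082,0.005,0.018,0],[0,0,0,-0.082,0.005,0.04,0],[0,0,0,-0.082,0.005,0.06,0],[0,0,0,-0.082,0.005,0.08,0],[0,0,0,-0.082,0.005,0.095,0],[0,0,0,-0.082,0.005,0.103,0],[0,0,0,-0.082,0.005,0.103,0],[0,0,0,-0.082,0.005,0.103,0]])

```text
clock: 2.5
position: [0.5175, 0.0536, 0.0451]
ee_rot: [0.558, 0.83, 0.0, 0.0]
ft_force: [-0.1, 0.6, 0.8]
grip_width: 0.001
```

```bash
python3 -c "
from go import *
to([-84,-11,44])
from workcell import cams
for n in('scene','side'):
  globals()[n]=cams.camera(n)[:,:,::-1]
a=cv2.resize(scene[120:260,170:345],(700,560),interpolation=3)
cv2.imwrite('pics/s2.png',a)
"
```

```text
world [0.5515 0.0688 0.044 ] tool shift [0.0014 0.0372 0.0012]
yaw x rel jig 90.03 [ 0.001  0.    -1.   ]
tcp in jig mm [-121.2  -12.4   45.1] [-0.1  0.6  0.8] 2.5
```

View pics/s2.png

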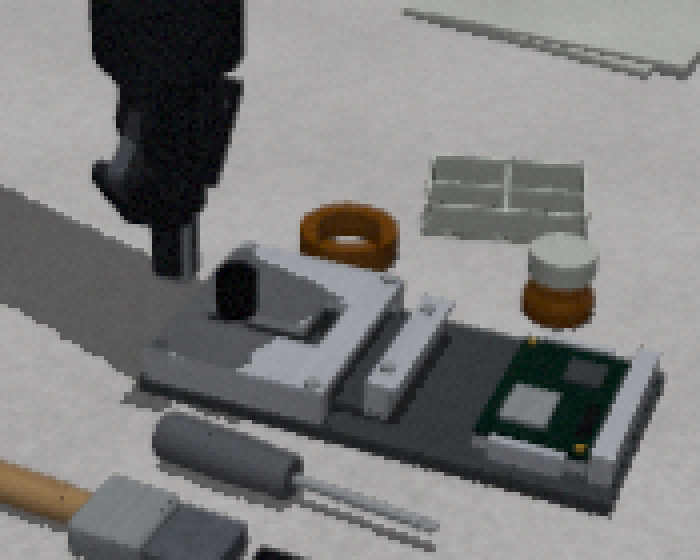

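The shut fingertips are just behind the knob (about (175,270), knob at (237,290)) and clear of the cover. Now I push along the long leg.

move_arm(moves=[[0,0,0,0.001,0.006,0,0],[0,0,0,0.001,0.012,0,0],[0,0,0,0.001,0.017,0,0],[0,0,0,0.001,0.022,0,0],[0,0,0,0.001,0.027,0,0],[0,0,0,0.001,0.032,0,0],[0,0,0,0.001,0.037,0,0],[0,0,0,0.001,0.042,0,0],[0,0,0,0.001,0.047,0,0],[0,0,0,0.001,0.05,0,0]])

```text
clock: 3.6
position: [0.5636, 0.0729, 0.0444]
ee_rot: [0.559, 0.829, 0.0, 0.0]
ft_force: [-1.8, -2.3, 1.5]
grip_width: 0.004
```

move_arm(moves=[[0,0,0,0,0.002,0,0],[0,0,0,0,0.004,0,0],[0,0,0,0,0.004,0,0]])

```text
clock: 3.9
position: [0.5671, 0.0743, 0.0445]
ee_rot: [0.559, 0.829, 0.0, 0.0]
ft_force: [0.0, -1.4, 0.0]
grip_width: 0.004
```

```bash
python3 -c "
from go import *
to([-84,-11,44])"
```

```text
world [0.5515 0.0688 0.044 ] tool shift [ 0.0008 -0.0165  0.0005]
yaw x rel jig 89.99 [ 0.  0. -1.]
tcp in jig mm [-67.5 -11.8  44.5] [ 0.  -1.4  0. ] 3.9
```

Now creep until the stop shows as a force.

move_arm(moves=[[0,0,0,0,0.002,0,0],[0,0,0,0,0.003,0,0],[0,0,0,0,0.003,0,0]])

```text
clock: 4.2
position: [0.5697, 0.0754, 0.0445]
ee_rot: [0.559, 0.829, 0.0, 0.0]
ft_force: [-1.5, 0.5, 0.3]
grip_width: -0.003
```

move_arm(moves=[[0,0,0,0,0.001,0,0],[0,0,0,0,0.002,0,0],[0,0,0,0,0.002,0,0]])

```text
clock: 4.5
position: [0.5709, 0.0758, 0.0443]
ee_rot: [0.559, 0.829, -0.001, -0.001]
ft_force: [-4.7, -2.1, 2.7]
grip_width: -0.001
```

move_arm(moves=[[0,0,0,0,0.001,0,0],[0,0,0,0,0.002,0,0],[0,0,0,0,0.002,0,0]])

```text
clock: 4.8
position: [0.5712, 0.0758, 0.044]
ee_rot: [0.559, 0.829, -0.002, -0.002]
ft_force: [-11.7, -4.2, 8.1]
grip_width: -0.0
```

```bash
python3 -c "
from go import *
to([-84,-11,44])
from workcell import cams
a=cams.camera('scene')[:,:,::-1]
cv2.imwrite('pics/s3.png',cv2.resize(a[120:260,170:345],(700,560),interpolation=3))
"
```

```text
world [0.5515 0.0688 0.044 ] tool shift [ 0.001  -0.0209  0.0001]
yaw x rel jig 89.95 [-0.005 -0.001 -1.   ]
tcp in jig mm [-63.1 -12.   44. ] [-11.7  -4.2   8.1] 4.8
```

View pics/s3.png

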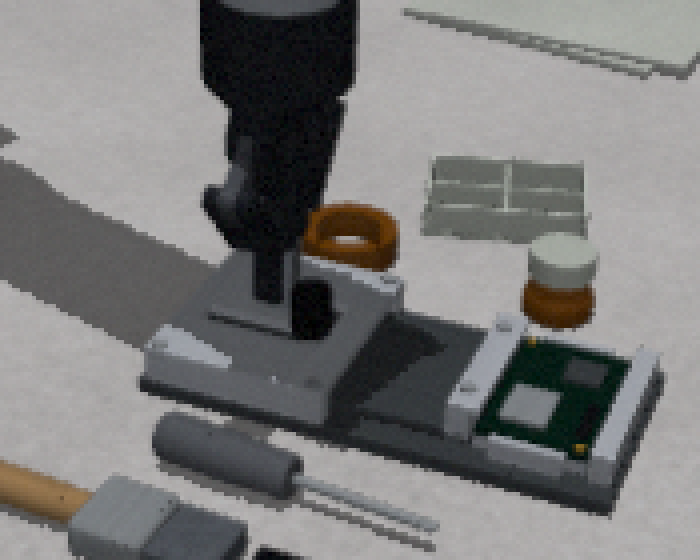

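At the stop the jaw is against the board's edge and the knob at (312,308) is at the corner. The force rose to about 12 N with no further travel. Next: back off, lift, and go round to the −y side.

move_arm(moves=[[0,0,0,0,-0.004,0,0],[0,0,0,0,-0.008,0,0],[0,0,0,0,-0.008,-0.02,0],[0,0,0,0,-0.008,-0.045,0],[0,0,0,-0.005,-0.008,-0.05,0],[0,0,0,-0.02,-0.004,-0.05,0],[0,0,0,-0.036,0.008,-0.05,0],[0,0,0,-0.036,0.02,-0.05,0],[0,0,0,-0.036,0.02,-0.05,0],[0,0,0,-0.036,0.02,-0.05,0]])

```text
clock: 5.85
position: [0.6049, 0.0504, 0.0933]
ee_rot: [0.559, 0.829, -0.001, -0.001]
ft_force: [-0.3, -0.0, 0.7]
grip_width: 0.004
```

```bash
python3 -c "
from go import *
to([-41,-48,44])"
```

```text
world [0.6052 0.0507 0.044 ] tool shift [0.0002 0.0005 0.0493]
yaw x rel jig 89.98 [-0.002 -0.    -1.   ]
tcp in jig mm [-41.4 -48.2  93.3] [-0.3 -0.   0.7] 5.85
```

move_arm(moves=[[0,0,0,0,0,0.02,0],[0,0,0,0,0,0.04,0],[0,0,0,0,0,0.049,0],[0,0,0,0,0,0.049,0],[0,0,0,0.005,0,0.049,0],[0,0,0,0.01,0,0.049,0],[0,0,0,0.015,0,0.049,0],[0,0,0,0.02,0,0.049,0],[0,0,0,0.025,0,0.049,0],[0,0,0,0.028,0,0.049,0]])

```text
clock: 6.85
position: [0.5949, 0.0778, 0.0458]
ee_rot: [0.559, 0.829, 0.0, 0.0]
ft_force: [0.5, -1.3, 0.9]
grip_width: 0.002
```

```bash
python3 -c "
from go import *
to([-41,-48,44])"
```

```text
world [0.6052 0.0507 0.044 ] tool shift [-0.029  -0.0006  0.0017]
yaw x rel jig 90.02 [ 0.001  0.    -1.   ]
tcp in jig mm [-40.4 -19.   45.8] [ 0.5 -1.3  0.9] 6.85
```

move_arm(moves=[[0,0,0,0.003,0,0,0],[0,0,0,0.006,0,0,0],[0,0,0,0.009,0,0,0],[0,0,0,0.011,0,0,0],[0,0,0,0.011,0,0,0]])

```text
clock: 7.35
position: [0.591, 0.0866, 0.0455]
ee_rot: [0.559, 0.829, -0.0, 0.0]
ft_force: [3.1, -2.8, 0.5]
grip_width: -0.001
```

move_arm(moves=[[0,0,0,0.001,0,0,0],[0,0,0,0.003,0,0,0],[0,0,0,0.003,0,0,0]])

```text
clock: 7.65
position: [0.5906, 0.0874, 0.0457]
ee_rot: [0.56, 0.829, -0.0, 0.001]
ft_force: [5.3, -8.4, -1.0]
grip_width: -0.004
```

```bash
python3 -c "
from go import *
to([-41,-48,44])
from workcell import cams
a=cams.camera('scene')[:,:,::-1]
cv2.imwrite('pics/s4.png',cv2.resize(a[120:260,170:345],(700,560),interpolation=3))
"
```

```text
world [0.6052 0.0507 0.044 ] tool shift [-0.0395 -0.0001  0.0018]
yaw x rel jig 89.87 [ 0.002 -0.002 -1.   ]
tcp in jig mm [-40.8  -8.5  45.7] [ 5.3 -8.4 -1. ] 7.65
```

View pics/s4.png

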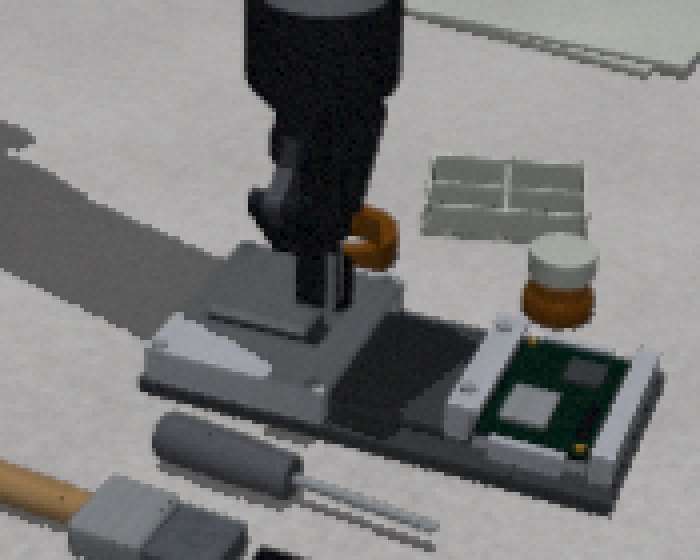

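The fingers at (325,280) hide the knob, and the force is about 10 N. I'll push a little harder to make sure this is the end stop.

move_arm(moves=[[0,0,0,0.001,0,0,0],[0,0,0,0.002,0,0,0],[0,0,0,0.003,0,0,0],[0,0,0,0.003,0,0,0]])

```text
clock: 8.1
position: [0.5901, 0.088, 0.0458]
ee_rot: [0.56, 0.828, -0.001, 0.002]
ft_force: [7.6, -15.0, -0.5]
grip_width: 0.001
```

```bash
python3 -c "
from go import *
to([-41,-48,44])"
```

```text
world [0.6052 0.0507 0.044 ] tool shift [-0.0402  0.0002  0.002 ]
yaw x rel jig 89.76 [ 0.003 -0.004 -1.   ]
tcp in jig mm [-41.   -7.8  45.8] [  7.6 -15.   -0.5] 8.1
```

The contact is solid. I'll back off straight, lift, and look.

move_arm(moves=[[0,0,0,-0.006,0,0,0],[0,0,0,-0.014,0,0,0],[0,0,0,-0.022,0,0,0],[0,0,0,-0.022,0,-0.02,0],[0,0,0,-0.022,0,-0.05,0],[0,0,0,-0.022,-0.04,-0.09,0],[0,0,0,-0.022,-0.08,-0.12,0],[0,0,0,-0.022,-0.11,-0.14,0],[0,0,0,-0.022,-0.11,-0.14,0],[0,0,0,-0.022,-0.11,-0.14,0]])

```text
clock: 9.1
position: [0.4949, 0.0313, 0.1862]
ee_rot: [0.559, 0.829, 0.001, 0.0]
ft_force: [-0.5, 1.5, -0.6]
grip_width: -0.0
```

```bash
python3 -c "
from go import *
to([-41,-48,44])
from workcell import cams
p=cams.camera_params('scene')
a=cams.camera('scene')[:,:,::-1]
cv2.imwrite('pics/s5.png',cv2.resize(a[170:255,195:345],None,fx=5,fy=5,interpolation=3))
print(((proj(p,jig(Q,[(-41.5,19,60),(-41.5,-11,60)]))-[195,170]+.5)*5-.5).round())
"
```

```text
world [0.6052 0.0507 0.044 ] tool shift [-0.0235  0.1093  0.1424]
yaw x rel jig 89.99 [ 0.002  0.002 -1.   ]
tcp in jig mm [-150.6  -24.6  186.2] [-0.5  1.5 -0.6] 9.1
[[292.  73.]
 [265. 107.]]
```

View pics/s5.png

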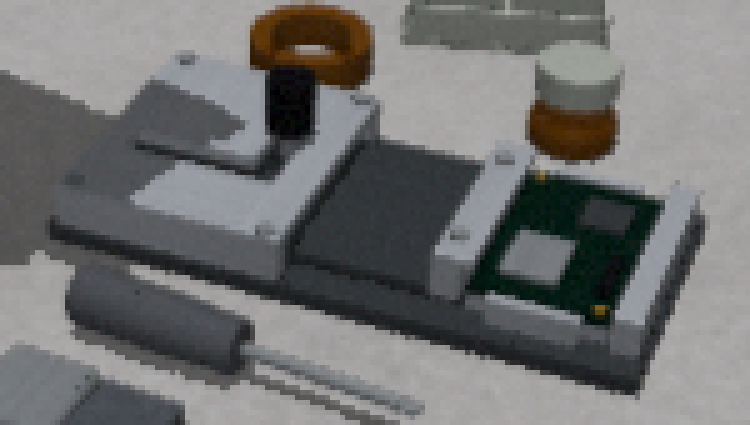

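Knob top is at about (290,76), against (292,73) predicted for fully home. I'll check that numerically with a template match on the saved images before handing in.

```bash
python3 - <<'E'
from go import *
from workcell import cams
p=cams.camera_params("scene")
a,b=[cv2.imread(f"pics/{n}.png",0) for n in("s1","s5")]
t=a[70:140,143:199]; t=np.minimum(t,90); r=cv2.matchTemplate(np.minimum(b,90),t,cv2.TM_SQDIFF_NORMED)
_,_,l,_=cv2.minMaxLoc(r); print(r.min(),l)
d=np.array(l)-[143,70]
def w(u):
    u=(np.array(u)+.5)/5-.5+[195,170]
    s=least_squares(lambda v:(proj(p,[v[0],v[1],.06])-u).ravel(),Q[:2]).x
    return R.from_euler("z",-Q[2]).apply(np.r_[s-Q[:2],0])*1e3
u=np.array([171,84]); print(w(u),w(u+d),w(u+d)-w(u))
# board/others shift check
for n,(y0,y1,x0,x1) in dict(board=(175,320,480,640),driver=(265,415,65,430),jar=(40,160,525,625),tape=(5,60,245,375)).items():
    print(n,cv2.phaseCorrelate(np.float32(a[y0:y1,x0:x1]),np.float32(b[y0:y1,x0:x1])))
E
```

```text
0.19834927 (263, 51)
[-84.6700837  -10.47550171   0.        ] [-44.38437407  24.56572267   0.        ] [40.28570964 35.04122438  0.        ]
board ((-0.02512407629926372, -0.0076705600544073604), 0.7228762811024984)
driver ((0.498848484057163, -0.01396564516490173), 0.9255264507378472)
jar ((0.021619778608034323, 0.06847665765877764), 0.9004665107727051)
tape ((0.532037336672559, -0.021160812865570477), 0.9709793594737112)
```

The match is poor (0.2), because the dark tape behind the knob biases it. I'll segment the black knob by threshold instead.

```bash
python3 - <<'E'
from go import *
from workcell import cams
p=cams.camera_params("scene")
def w(u):
    u=(np.array(u)+.5)/5-.5+[195,170]
    s=least_squares(lambda v:(proj(p,[v[0],v[1],.06])-u).ravel(),Q[:2]).x
    return R.from_euler("z",-Q[2]).apply(np.r_[s-Q[:2],0])*1e3
for th in(30,40,50):
  o=[]
  for n,c in(("s1",(170,110)),("s5",(290,100))):
    m=(cv2.imread(f"pics/{n}.png").max(2)<th).astype(np.uint8)
    _,L,S,_=cv2.connectedComponentsWithStats(m); s=S[L[c[1],c[0]]]; 
    k=L==L[c[1],c[0]]; rows=np.where(k.sum(1)>20)[0]
    up=k[rows[0]+15:rows[0]+45]; cx=np.mean(np.where(up)[1]); o.append((cx,rows[0]+8)); print(th,n,s,o[-1])
  print(w(o[0]).round(1),w(o[1]).round(1))
E
```

```text
30 s1 [ 140   80   53   71 2987] (np.float64(169.067055393586), np.int64(90))
30 s5 [ 270   65   45   75 2825] (np.float64(290.4), np.int64(78))
[-83.4 -15.2   0. ] [-40.6  14.5   0. ]
40 s1 [ 138   79   56   73 3188] (np.float64(169.1680790960452), np.int64(90))
40 s5 [ 265   65   50   75 3050] (np.float64(290.3333333333333), np.int64(73))
[-83.4 -15.2   0. ] [-42.2  18.3   0. ]
50 s1 [ 137   79   58   74 3356] (np.float64(169.5847750865052), np.int64(88))
50 s5 [ 240   65   80  110 3975] (np.float64(289.5), np.int64(73))
[-83.9 -13.6   0. ] [-42.5  18.2   0. ]
```

```bash
python3 -c "
from workcell import manip
print(manip.get_obs()['ft_force']); print(manip.hand_in())"
```

```text
[ 0.1587404  -0.08606322  0.04546799]
the job is handed in; nothing more can be done
None
```

The knob is at the end of the short leg and the jaw is closed against the board. I handed the job in at about 9 s on the clock; the hand-in gives no verdict.

**What I did:** With the fingers shut, I pushed the knob along the long leg until it hit the corner stop, at about 12 N with no further travel. I then lifted clear, went round to the other side and pushed it sideways until it met solid resistance at about 17 N. Last I backed off and left the arm well clear, with the measured force near zero.

**Last checks:**
- **Knob position:** the knob moved 30–33 mm sideways in the scene image, against the 30 mm expected, so it should be home. A first template match gave 35 mm. I discarded it as a poor match, because the dark tape behind the knob threw it off.
- **Other objects:** phase correlation showed no visible shift of the board, jar, driver or tape. The tray, brush and phone were not checked numerically.
- **Plunger:** whether the knob was pulled up at all was judged only from the pictures and the small vertical forces. Nothing suggested that it lifted.

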